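Deal the biscuits onto two serving stands

ROBOT

A 6-joint arm with a two-finger parallel gripper is mounted at the origin on a cart in front of the work surface, level with it; the furniture and walls round the work are solid. World frame = base frame: x ahead of the robot, y to its left, z up, the work surface at z = 0. Lengths are in mm, angles in rad, forces in N, time in s.
With the tool pointing down it reaches from about 350 to 850 mm from the base axis. Payload 8.1 kg.
Tool frame: the origin (TCP) lies at the very end of the fingers, on their centre line; the grasp point (between the pads) lies behind it (env.pinch_z is the z of the grasp point in the tool frame, in mm); z points along the fingers, x is the direction in which the jaws open and shut, and the axes are right-handed (so a half turn about z gives the same grasp; the last joint's range is limited). The gripper opens to 85 mm and grips with 20 to 120 N. Pads are 22 mm wide; open, the fingers measure 114 mm over their backs; the gripper's body (76 mm by 85 mm) begins 54 mm behind the grasp point. The pads swing forward as they close: fully open they stand 13 mm farther back than shut.
Start: joints at [1.103, 0.13, 1.488, -0, 1.523, -0.085], TCP at [224.091, 556.587, 231.292] pointing down, gripper open.
Joint ranges: [-2.96, 2.96], [-0.89, 2.26], [0.02, 2.5], [-1.34, 4.48], [0, 2.73], [-2.66, 2.66]. Speed limits (rad/s): [2.39, 2.39, 2.79, 3.14, 3.14, 3.14].

INTERFACE

Orientations are given as a unit quaternion [w, x, y, z].
In Python, from plant import env, grab_frame, camera_model gives the robot as it stands.
- The arm moves only by the tool move_arm, never from a script. Its argument "increments" is one flat list of numbers, 7 for each row, row after row: the shift along the tool's x, y, z normalised to -1 to 1, where 1 is 0.4 m, then the turn, a rotation vector about the tool's x, y, z normalised to -1 to 1, where 1 is 0.5 rad, then the closure, from -1 (fully open) to 1 (shut). In form: [dx, dy, dz, rx, ry, rz, hand, dx, dy, dz, rx, ry, rz, hand, ...]. A call has 1 to 20 rows; each row is the pose to reach, as a shift and turn from the pose commanded when the call began, along the tool's axes at that moment; what a row does not reach only later rows make up. A row lasts 1/10 s, in which the tool goes at most 50 mm and 8.59 degrees, less where a joint would pass 70% of its speed; a pose out of reach is approached as far as the arm can. A call with a number of a shift or a turn outside -1 to 1 is refused whole. A call with a gripper value outside its range is refused whole. The fingers move at their own pace and stop on an object; "force" is the grip in N (left out, the last holds). Time passes only in rows, so rows that repeat a pose let the fingers close. It gives the time, the measured TCP pose, the force and the opening at its end, in the units of the state.
- env.get_obs(): the state, without advancing time (a new reading comes with each control period).
- grab_frame(name): name is "side" or "top"; returns the picture (420x560x3 uint8, red, green, blue); there is no depth.
- camera_model(name): a dict with "fov_y" (degrees; the focal length in pixels is half the picture's height over the tangent of half this angle, whatever the lens; pixels are square), "cx", "cy" (the principal point, pixels), "k1" (the pictures are not rectified: a ray, as slopes to the right and down, at radius r is drawn at 1 + k1 r^2 times it, then the intrinsics apply), "camera_from_world" (4x4, takes a point from world to camera coordinates). Camera axes: x right, y down, z forward; pixel columns grow to the right and rows downward; lengths in mm; the calibration is good to about 2 mm. A picture is of the moment at which its call begins. camera_model takes no time and is no camera call.
- env.sign_off(): hands the job in, once; it reports no verdict.
The state is a dict: "time": time; "q": joint angles; "joint_vel": joint speeds; "effort": joint torques, N m; "position": TCP position; "eef_rot": TCP orientation; "wrist_force": force on the tool from outside, world axes, zero at the start; "moment": the same for the moment, N m; "opening": finger opening in mm.
Only numpy, scipy, OpenCV 4.12 (cv2) and the standard library are available. Lean on these libraries where they do the work, as an engineer would, in place of code of your own. Each camera call takes 0.05 s, during which the arm holds its last target. There are 200 camera calls.

TASK

Deal the four biscuits from the sloping rack onto the two serving stands, one at a time from the top of the pile and turn about, the green stand first, then the white, green, white, so that each ends with two: one flat on the middle of the plate, the other flat and straight on top of it. The plates stand at heights you have to find out; lower each biscuit until it rests, without dropping it or pressing hard, and leave the shaker, tin and jar behind the work alone.

Things in the scene. Friction and masses are not known exactly. Their poses are not given: they have to be found in the camera images.
- rack: fixed wooden biscuit rack, base 150 x 72 mm. Origin: centre of the base, on the worktop; z up; its low front faces its own -x, roughly toward the robot. Its 40 mm wide bed slopes up toward its own +x at 26 degrees from level. Four biscuits lie on the bed in one pile, long sides up the slope; their 56 mm width overhangs bed and fence by 8 mm on both sides, free to grasp.
- rack_bed (a point): low end of the rack's bed surface, on its centre line, where the fence stands: x = -30, z = 32 mm in the rack's frame, axes as the rack's (z vertical). The fence is 40 mm wide and 48 mm high, square to the bed; the biscuits' low ends rest on it.
- rack_loop (a point): middle of the top bar of the rack's steel carrying loop (60 mm wide, of 7 mm bar), axes as the rack's. The loop rises square to the bed from the bed's upper end, 100 mm from the fence, to 120 mm above the bed; it leans over the pile and bars the way straight down, so come in square to the bed.
- stand_green: green round serving stand, fixed: foot 104 mm wide, steel tube, flat round plate 116 mm wide, no rim. Origin: centre of the foot's underside, on the worktop; z up; the plate is centred above it. The plate is clamped (holds 60 N) with its top anywhere from 55 to 90 mm above the worktop; this differs per stand and is not reported: feel or see it. A small black clamp knob is on the tube.
- stand_white: white round serving stand, fixed: foot 104 mm wide, steel tube, flat round plate 116 mm wide, no rim. Origin: centre of the foot's underside, on the worktop; z up; the plate is centred above it. The plate is clamped (holds 60 N) with its top anywhere from 55 to 90 mm above the worktop; this differs per stand and is not reported: feel or see it. A small black clamp knob is on the tube.
- biscuit_1: golden rectangular biscuit, 76 x 56 x 14 mm (x, y, z), rigid, about 30 g, edges rounded 3 mm; origin: centre of its underside; z out of its upper face, x along its length. Number 1 from the top of the pile on the rack. At the start its x axis runs up the rack's slope.
- biscuit_2: golden rectangular biscuit, 76 x 56 x 14 mm (x, y, z), rigid, about 30 g, edges rounded 3 mm; origin: centre of its underside; z out of its upper face, x along its length. Number 2 from the top of the pile on the rack. At the start its x axis runs up the rack's slope.
- biscuit_3: golden rectangular biscuit, 76 x 56 x 14 mm (x, y, z), rigid, about 30 g, edges rounded 3 mm; origin: centre of its underside; z out of its upper face, x along its length. Number 3 from the top of the pile on the rack. At the start its x axis runs up the rack's slope.
- biscuit_4: golden rectangular biscuit, 76 x 56 x 14 mm (x, y, z), rigid, about 30 g, edges rounded 3 mm; origin: centre of its underside; z out of its upper face, x along its length. Number 4 from the top of the pile on the rack. At the start its x axis runs up the rack's slope.
- salt_shaker: bystander: glass shaker with grey cap, 44 x 44 x 90 mm, standing behind the work; origin: centre of its underside
- tin_paste: bystander: small green tin, 57 x 57 x 72 mm; origin: centre of its underside
- spice_jar: bystander: spice jar with green cap, 46 x 46 x 106 mm; origin: centre of its underside
Things that resemble listed ones, but are neither listed nor needed, are in the scene too. Leave any pink look-alike of the biscuit_4 alone.

How it is judged:
By the outcome, as a careful person would: the job done as asked, in the order asked, and still so for the second after the job is handed in, with the robot touching nothing.
It also fails if it takes over 72 s, if anything falls off the work surface, if the arm or the gripper's body presses on something with over 40 N, if the wrist force passes 120 N, or if a joint passes its speed limit or range.

## Working session

There is one attempt and no reset: what is moved stays moved. The work goes in short steps, Python scripts to look and compute and a tool call to move; the robot and the scene stay as the last step left them, time stands still between calls to the robot, and variables do not carry over. Pictures are saved under pics/ and viewed, about 8 in all and at most 12, crops included, and the job is handed in when it is done.

Besides the shell and the picture viewer there is one more tool, called after ">>>" as name(argument=value, ...), one argument or row to a line, values as JSON. move_arm: Moves the arm, as the interface text tells. Scaled input: -1 to 1 covers 0.4 m each way for a shift and 0.5 rad each way for a turn. Its arguments: {"type":"object","properties":{"increments":{"type":"array"},"force":{"type":"number"}},"required":["increments"]}

```bash
mkdir -p pics
cat > h.py <<'E'
import numpy as np, cv2
from plant import env, grab_frame, camera_model
E
python3 - <<'E'
from h import *
for n in("side","top"):
    im=grab_frame(n); cv2.imwrite(f"pics/{n}0.png",cv2.resize(im[:,:,::-1],(784,588),interpolation=cv2.INTER_CUBIC))
    np.save(f"pics/{n}0.npy",im)
    m=camera_model(n);print(n,m)
o=env.get_obs();print(o,env.pinch_z)
E
```

```text
side {'fov_y': 53.448606791543696, 'cx': 277.413262353123, 'cy': 208.74642941704556, 'k1': -0.0888907663426639, 'camera_from_world': array([[ 9.97424433e-01,  7.13760847e-02, -7.06790529e-03,
        -5.63715473e+02],
       [ 2.61750811e-02, -4.53969598e-01, -8.90632623e-01,
         1.17462628e+02],
       [-6.67784837e-02,  8.88153736e-01, -4.54668643e-01,
         9.88657588e+02],
       [ 0.00000000e+00,  0.00000000e+00,  0.00000000e+00,
         1.00000000e+00]])}
top {'fov_y': 54.719740229511515, 'cx': 279.92411122318424, 'cy': 214.77540547587296, 'k1': -0.0873804593797178, 'camera_from_world': array([[-1.99027519e-02, -9.99676282e-01, -1.58496543e-02,
        -1.14030259e+01],
       [-9.98656368e-01,  2.06361090e-02, -4.75353445e-02,
         5.90975553e+02],
       [ 4.78470317e-02,  1.48822741e-02, -9.98743801e-01,
         9.58689530e+02],
       [ 0.00000000e+00,  0.00000000e+00,  0.00000000e+00,
         1.00000000e+00]])}
{'time': 0.1, 'q': array([ 1.10262944e+00,  1.31098551e-01,  1.48915324e+00,  4.23993250e-06,
        1.52300408e+00, -8.53816361e-02]), 'joint_vel': array([-4.68992516e-04, -1.32024186e-03, -1.64594776e-03,  2.79035649e-04,
        6.10594842e-04, -4.26733264e-05]), 'effort': array([ 9.65910222e-04, -5.70954323e+01, -5.01939547e+01, -2.09016493e-04,
        8.04132462e-03,  5.80544133e-05]), 'position': array([223.84988561, 556.15257413, 230.35103135]), 'eef_rot': array([ 4.03123810e-04,  8.28705266e-01,  5.59684635e-01, -7.27370905e-04]), 'wrist_force': array([-0.12308889,  0.31982985, -0.05445291]), 'moment': array([ 0.0108637 , -0.02318143,  0.01035367]), 'opening': 85.2091412291036} -18.700000000000003
```

View pics/side0.png

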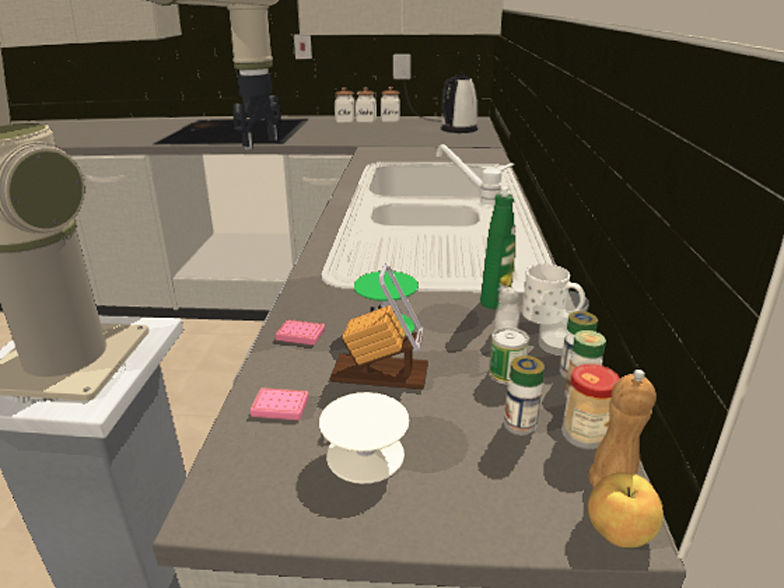

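View pics/top0.png

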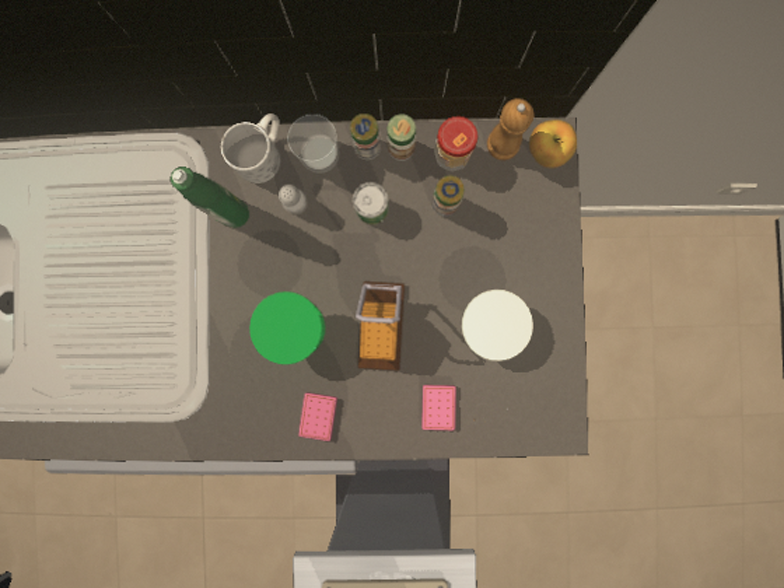

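Candidates (784-px pictures): the golden pile on the rack is at side (375,335), top (380,330). The pink look-alikes, at side (300,332) and (280,403), top (318,417) and (439,408), are to be left alone. I choose the golden pile, and check it in one close crop.

```bash
cat > h.py <<'E'
import numpy as np, cv2
from scipy.optimize import least_squares
from scipy.spatial.transform import Rotation as R
from plant import env, grab_frame, camera_model
def proj(n,P):
    m=camera_model(n);P=np.atleast_2d(P);T=m["camera_from_world"]
    c=P@T[:3,:3].T+T[:3,3];s=c[:,:2]/c[:,2:]
    f=210/np.tan(np.radians(m["fov_y"]/2))
    s=s*(1+m["k1"]*(s**2).sum(1,keepdims=True))
    return s*f+[m["cx"],m["cy"]]
def tri(ps,x0=(500,0,50)):
    return least_squares(lambda X:np.r_[tuple(proj(n,X)[0]-p for n,p in ps)],x0)
def plate(n,im,col,win):
    x0,y0,x1,y1=win; a=im[y0:y1,x0:x1].astype(int)
    if col=="g": m=(a[...,1]>a[...,0]+50)&(a[...,1]>a[...,2]+50)
    else: m=(a.min(2)>175)&(a.max(2)-a.min(2)<40)
    k,l,s,_=cv2.connectedComponentsWithStats(m.astype(np.uint8))
    i=1+s[1:,4].argmax();c=cv2.findContours((l==i).astype(np.uint8),cv2.RETR_EXTERNAL,cv2.CHAIN_APPROX_NONE)[0][0]
    return c[:,0,:]+[x0,y0],s[i]
E
python3 - <<'E'
from h import *
I={n:np.load(f"pics/{n}0.npy") for n in("side","top")}
a=I["side"][180:285,225:315][:,:,::-1];b=I["top"][195:270,245:300][:,:,::-1]
a=cv2.resize(a,None,fx=5,fy=5,interpolation=cv2.INTER_CUBIC);b=cv2.resize(b,None,fx=6,fy=6,interpolation=cv2.INTER_CUBIC)
w=np.zeros((525,450+330,3),np.uint8);w[:525,:450]=a;w[:450,450:]=b;cv2.imwrite("pics/crop.png",w)
ang=np.linspace(0,2*np.pi,200)
for col,ws,wt in(("g",(245,185,310,222),(170,200,240,265)),("w",(220,275,300,325),(320,200,390,265))):
    c1,s1=plate("side",I["side"],col,ws);c2,s2=plate("top",I["top"],col,wt)
    e1=cv2.fitEllipse(cv2.convexHull(c1)) ;e2=cv2.fitEllipse(c2)
    print(col,s1,s2,e1,e2)
    def res(X):  # disc centre, symmetrical boundary
        out=[]
        for n,e in(("side",e1),("top",e2)):
            p=proj(n,np.c_[X[0]+58*np.cos(ang),X[1]+58*np.sin(ang),0*ang+X[2]]).astype(np.float32)
            f=cv2.fitEllipse(p);out+=[f[0][0]-e[0][0],f[0][1]-e[0][1]]
        return np.array(out)
    r=least_squares(res,(500,0,70),diff_step=1e-3);print(r.x,r.fun)
    for n in I:
        p=proj(n,np.c_[r.x[0]+58*np.cos(ang),r.x[1]+58*np.sin(ang),0*ang+r.x[2]]).astype(np.float32);print(cv2.fitEllipse(p))
E
```

```text
g [  8   9  23  21 322] [   8    8   54   52 2128] ((268.9761657714844, 203.86920166015625), (19.839712142944336, 32.51728439331055), 90.82135009765625) ((204.13819885253906, 233.8490753173828), (50.39290237426758, 52.02605056762695), 77.07833099365234)
[542.1520984  144.043766    89.77801024] [ 3.09085083 -0.10375977  0.32142639  2.74008179]
((272.0670166015625, 203.76544189453125), (20.657873153686523, 46.58753967285156), 89.18492889404297)
((204.45962524414062, 236.5891571044922), (51.770660400390625, 52.363529205322266), 13.731921195983887)
w [   8    5   64   45 2205] [  10    7   50   50 1975] ((261.0364074707031, 304.213134765625), (48.64828872680664, 66.69792175292969), 94.0154037475586) ((354.82318115234375, 231.71604919433594), (49.169429779052734, 49.3463249206543), 149.91600036621094)
[ 548.44356376 -194.67763058   55.29158914] [-0.71499634  0.01101685 -0.12545776 -0.89620972]
((260.3214111328125, 304.2241516113281), (41.653587341308594, 64.02542114257812), 87.32221984863281)
((354.6977233886719, 230.81983947753906), (50.36933135986328, 50.7269172668457), 150.59141540527344)
```

View pics/crop.png

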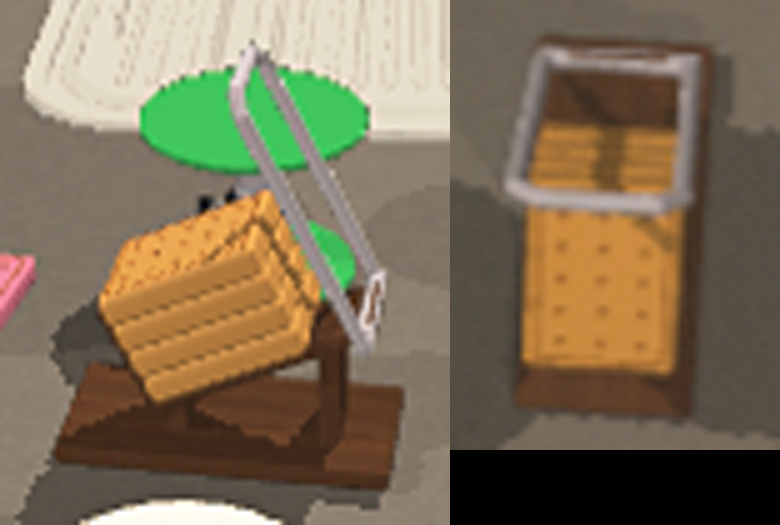

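Crop: the four golden biscuits on the rack, low ends left against the fence, and the loop leaning over the pile. The loop's bar is at about top (270,228) in raw pixels. Next I fit the rack pose and plates, then overlay them.

```bash
cat >> h.py <<'E'
a=np.radians(26);u=np.array([np.cos(a),0,np.sin(a)]);nn=np.array([-np.sin(a),0,np.cos(a)]);B0=np.array([-30,0,32.])
def bed(U,v,n): return B0+U*u+n*nn+np.array([0,v,0])
def rackw(X,P):
    c,s=np.cos(X[2]),np.sin(X[2]);P=np.atleast_2d(P)
    return np.c_[X[0]+c*P[:,0]-s*P[:,1],X[1]+s*P[:,0]+c*P[:,1],P[:,2]]
E
cat > fit.py <<'E'
from h import *
I={n:np.load(f"pics/{n}0.npy") for n in("side","top")}
def S(x,y):return np.array([x/5+225,y/5+180])-.4
def T(x,y):return np.array([(x-450)/6+245,y/6+195])-.4
t=lambda X:X[3]
C=[("side",S(57,460),lambda X:(-75,-36,0)),("side",S(385,487),lambda X:(75,-36,0)),
("top",T(545,37),lambda X:(75,36,X[3])),("top",T(712,40),lambda X:(75,-36,X[3])),("top",T(517,412),lambda X:(-75,36,X[3])),("top",T(692,415),lambda X:(-75,-36,X[3])),
("top",T(602,197),lambda X:bed(100,0,120)),
("top",T(524,362),lambda X:bed(0,28,56)),("top",T(674,372),lambda X:bed(0,-28,56)),
("side",S(102,300),lambda X:bed(0,-28,56)),("side",S(150,400),lambda X:bed(0,-28,0)),("side",S(128,240),lambda X:bed(0,28,56))]
f=lambda X:np.r_[tuple(proj(n,rackw(X,g(X)))[0]-p for n,p,g in C)]
r=least_squares(f,(540,20,0,12),loss="soft_l1");print(r.x);print(f(r.x).reshape(-1,2).round(1).tolist())
X=r.x;np.save("rack.npy",X)
ang=np.linspace(0,2*np.pi,200);D=np.c_[58*np.cos(ang),58*np.sin(ang),0*ang]
pl={}
for col,wt,sd in(("g",(170,200,240,265),[(252.8,203.5),(299,203.5),(268,193.3)]),("w",(320,200,390,265),None)):
    c2,_=plate("top",I["top"],col,wt)
    if sd is None:
        c1,_=plate("side",I["side"],col,(220,275,300,325));sd=c1[c1[:,1]<c1[:,1].min()+16]
    sd=np.array(sd,float)
    def dist(n,c,P):
        q=proj(n,D+P);e=cv2.fitEllipse(q.astype(np.float32))
        return np.linalg.norm(c[:,None]-q[None],axis=2).min(1)*np.array([1 if cv2.pointPolygonTest(q.astype(np.float32).reshape(-1,1,2),tuple(map(float,p)),False)<0 else -1 for p in c])
    g=lambda P:np.r_[dist("side",sd,P)*np.sqrt(60/len(sd)),(dist("top",c2.astype(float),P)+.5)*np.sqrt(60/len(c2))]
    rr=least_squares(g,(545,144 if col=="g" else -195,75),loss="soft_l1",diff_step=1e-3);print(col,rr.x,np.abs(rr.fun).mean());pl[col]=rr.x
np.save("plates.npy",[pl["g"],pl["w"]])
def box(U0,U1,n0,n1):
    v=[bed(U,y,n) for n in(n0,n1) for U,y in((U0,-28),(U1,-28),(U1,28),(U0,28))];return v
out=[]
for n in("side","top"):
    im=I[n];x0,y0,w,h=(215,170,110,165) if n=="side" else (170,190,220,80)
    k=3.5
    c=cv2.resize(im[y0:y0+h,x0:x0+w][:,:,::-1],None,fx=k,fy=k,interpolation=cv2.INTER_CUBIC).copy()
    def poly(P,cl,closed=True):cv2.polylines(c,[((proj(n,P)-[x0,y0]+.5)*k).astype(np.int32)],closed,(cl),1)
    for P in pl.values():poly(D+P,(0,0,255))
    for nl in(0,14,28,42,56):poly(rackw(X,box(0,76,nl,nl)[:4]),(255,0,0))
    poly(rackw(X,[(-75,-36,0),(75,-36,0),(75,36,0),(-75,36,0)]),(0,255,255))
    poly(rackw(X,[bed(100,-30,0),bed(100,-30,120),bed(100,30,120),bed(100,30,0)]),(255,0,255),False)
    out.append(c)
H=max(out[0].shape[0],out[1].shape[0]);w=np.zeros((out[0].shape[0]+0,800,3),np.uint8)
w[:out[0].shape[0],:out[0].shape[1]]=out[0]
o=cv2.resize(out[1],(410,149));w[:149,386:796]=o
x=out[1][:,180:590];w[160:160+280,386:796]=x
cv2.imwrite("pics/ov.png",w)
E
python3 fit.py
```

```text
[ 5.50820330e+02 -2.89804394e+00 -8.27622107e-02 -4.96908656e+00]
[[-0.8, 1.9], [0.6, 2.4], [-1.2, -0.7], [0.3, 0.6], [-0.5, -1.9], [-0.1, -0.4], [-1.1, -0.1], [-0.5, 0.1], [-0.3, 0.1], [-1.7, 1.3], [0.6, 1.7], [-1.4, 0.5]]
g [548.86503212 144.62672077  92.14863223] 0.37499382451990126
w [ 546.96566796 -194.02035334   61.20378444] 0.29571440370179936
```

View pics/ov.png

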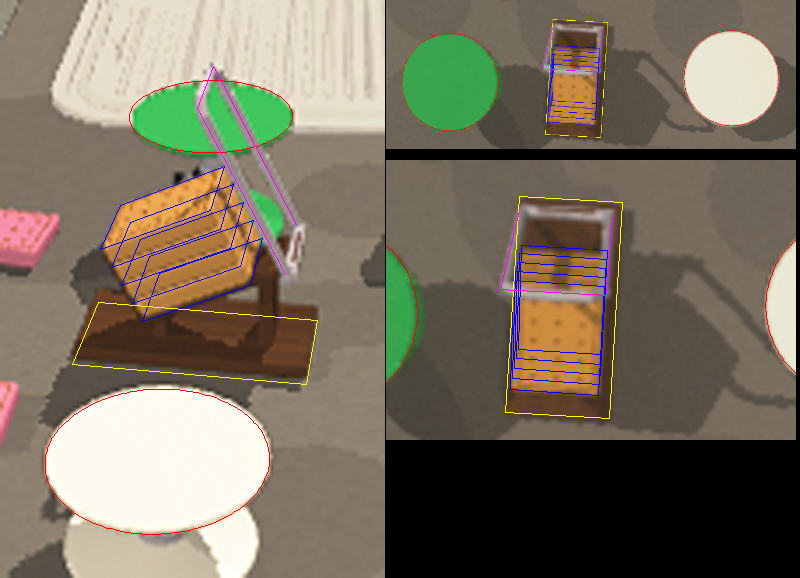

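The overlay fits to within 2 px: the pile, loop and base line up, and the plates too. Next I refit, allowing a small side-camera bias, and work out the first move.

```bash
cat > h2.py <<'E'
from h import *
def pose():
    o=env.get_obs();q=o["eef_rot"];return o,np.array(o["position"]),R.from_quat([q[1],q[2],q[3],q[0]])
def inc(p1,r1,p0=None,r0=None):
    o,p,r=pose()
    if p0 is not None:p,r=p0,r0
    return np.r_[r.inv().apply(np.array(p1)-p)/400,(r.inv()*r1).as_rotvec()/.5].round(4).tolist()
X=np.load("rack.npy")
yaw=R.from_euler("z",X[2])
def tilt(deg): # tool x=rack y, tool z = down, tilted
    t=np.radians(deg);y=np.array([np.cos(t),0,np.sin(t)]);x=np.array([0,1.,0]);z=np.cross(x,y)
    return yaw*R.from_matrix(np.c_[x,y,z])
def bedw(U,v,n): return rackw(X,bed(U,v,n))[0]
E
cat > refit.py <<'E'
import runpy,sys,io,contextlib
with contextlib.redirect_stdout(io.StringIO()): g=runpy.run_path("fit.py")
from h import *
C=g["C"];w=0.9
def f(Y):
    o={"side":Y[4:6],"top":Y[6:8]}
    return np.r_[np.concatenate([proj(n,rackw(Y,gg(Y)))[0]+o[n]-p for n,p,gg in C]),Y[4:8]/w,(Y[3]-10)/4]
r=least_squares(f,(550,0,-.08,10,0,0,0,0),loss="soft_l1");print(r.x.round(3));print(f(r.x)[:24].reshape(-1,2).round(1).tolist())
np.save("rack.npy",r.x)
E
python3 refit.py
python3 - <<'E'
from h2 import *
t=bedw(38,0,150);print(t,inc((t+pose()[1])/2,tilt(13)),bedw(38,0,56))
E
```

```text
[489.42968346   2.19441406 183.47721052] [-0.5182, 0.5666, 0.0594, -0.4512, 0.0713, -0.5971] [530.49552678  -1.21206713  98.99057017]Traceback (most recent call last):
  File "refit.py", line 8, in <module>
    r=least_squares(f,(550,0,-.08,10,0,0,0,0),loss="soft_l1");print(r.x.round(3));print(f(r.x)[:24].reshape(-1,2).round(1).tolist())
    return func(*args, **kwargs)
    result = trf(vector_fun.fun, vector_fun.jac, x0, f0, J0, lb, ub, ftol, xtol,
                 gtol, max_nfev, x_scale, loss_function, tr_solver,
                 tr_options.copy(), verbose, callback=callback_wrapped)
    return trf_no_bounds(
        fun, jac, x0, f0, J0, ftol, xtol, gtol, max_nfev, x_scale,
        loss_function, tr_solver, tr_options, verbose, callback=callback)
    J = jac(x)
    self._update_jac()
    ~~~~~~~~~~~~~~~~^^
    self.J = self.jac_wrapped(xp_copy(self.x), f0=self.f)
             ~~~~~~~~~~~~~~~~^^^^^^^^^^^^^^^^^^^^^^^^^^^^
    J, dct = approx_derivative(
             ~~~~~~~~~~~~~~~~~^
        self.fun,
        ^^^^^^^^^
    ...<2 lines>...
        **self.finite_diff_options,
      
[... 354 characters left out ...]
eval in f_evals]
                                    ^^^^^^^
    f = np.atleast_1d(self.fun(x, *self.args, **self.kwargs))
                      ~~~~~~~~^^^^^^^^^^^^^^^^^^^^^^^^^^^^^^
    return np.atleast_1d(self.fun(x))
                         ~~~~~~~~^^^
    return self.f(x, *self.args, **self.kwargs)
           ~~~~~~^^^^^^^^^^^^^^^^^^^^^^^^^^^^^^
  File "refit.py", line 7, in f
    return np.r_[np.concatenate([proj(n,rackw(Y,gg(Y)))[0]+o[n]-p for n,p,gg in C]),Y[4:8]/w,(Y[3]-10)/4]
                                 ~~~~^^^^^^^^^^^^^^^^^^
  File "h.py", line 6, in proj
    m=camera_model(n);P=np.atleast_2d(P);T=m["camera_from_world"]
ValueError: time passes only in moves, steps and waits
```

```bash
sed -i 's/^def proj/CM={n:camera_model(n) for n in("side","top")}\ndef proj/; s/m=camera_model(n);P=/m=CM[n];P=/' h.py
python3 refit.py
python3 - <<'E'
from h2 import *
t=bedw(38,0,150);print(t,inc((t+pose()[1])/2,tilt(13)),bedw(38,0,56))
E
```

```text
[ 5.51084e+02 -2.19300e+00 -8.10000e-02  9.49000e+00  2.73000e-01
 -1.18300e+00  7.39000e-01  2.90000e-01]
[[-0.3, 0.6], [1.0, 1.0], [-1.2, -0.9], [0.8, 0.3], [-0.4, -1.2], [0.3, 0.1], [-0.7, 0.1], [-0.0, 0.4], [0.1, 0.3], [-1.3, -0.1], [1.1, 0.4], [-1.0, -0.8]]
[489.68431023   2.78605416 183.47721052] [-0.5174, 0.5666, 0.0594, -0.4511, 0.0717, -0.6008] [530.75635712  -0.54479658  98.99057017]
```

>>> move_arm(
  increments=[-0.518,0.567,0.059,-0.45,0.07,-0.6,-1,-0.518,0.567,0.059,-0.45,0.07,-0.6,-1,-0.518,0.567,0.059,-0.45,0.07,-0.6,-1,-0.518,0.567,0.059,-0.45,0.07,-0.6,-1,-0.518,0.567,0.059,-0.45,0.07,-0.6,-1,-0.518,0.567,0.059,-0.45,0.07,-0.6,-1,-0.518,0.567,0.059,-0.45,0.07,-0.6,-1],
)

```text
time: 0.8
position: [358.3, 275.3, 206.8]
eef_rot: [0.084, 0.732, 0.672, 0.076]
wrist_force: [-0.1, 0.2, -0.6]
opening: 85.3
```

Run:
```python
from h2 import *
print(inc(bedw(38,0,100),tilt(26)),bedw(38,0,100))
```

```text
[-0.6502, 0.3906, 0.2661, -0.4537, 0.0055, -0.0085] [511.53114368   1.01432504 138.53750821]
```

>>> move_arm(
  increments=[-0.65,0.39,0.266,-0.454,0.005,-0.008,1,-0.65,0.39,0.266,-0.454,0.005,-0.008,1,-0.65,0.39,0.266,-0.454,0.005,-0.008,1,-0.65,0.39,0.266,-0.454,0.005,-0.008,1,-0.65,0.39,0.266,-0.454,0.005,-0.008,1,-0.65,0.39,0.266,-0.454,0.005,-0.008,1,-0.65,0.39,0.266,-0.454,0.005,-0.008,1,-0.65,0.39,0.266,-0.454,0.005,-0.008,1,-0.65,0.39,0.266,-0.454,0.005,-0.008,1],
)

```text
time: 1.7
position: [510.8, 6.2, 138.2]
eef_rot: [0.164, 0.716, 0.661, 0.153]
wrist_force: [-0.5, -0.1, 0.3]
opening: -0.3
```

Run:
```python
from h2 import *
print(inc(bedw(38,0,100),tilt(26)),pose()[0]["opening"])
I=[grab_frame("side")[150:285,215:325],grab_frame("top")[180:270,230:310]]
a=cv2.resize(I[0][:,:,::-1],None,fx=4,fy=4,interpolation=2);b=cv2.resize(I[1][:,:,::-1],None,fx=4,fy=4,interpolation=2)
w=np.zeros((540,760,3),np.uint8);w[:540,:440]=a;w[:360,440:]=b;cv2.imwrite("pics/near.png",w)
```

```text
[-0.0128, 0.0028, 0.0005, -0.0033, -0.0065, 0.0026] -0.3233384409664952
```

View pics/near.png

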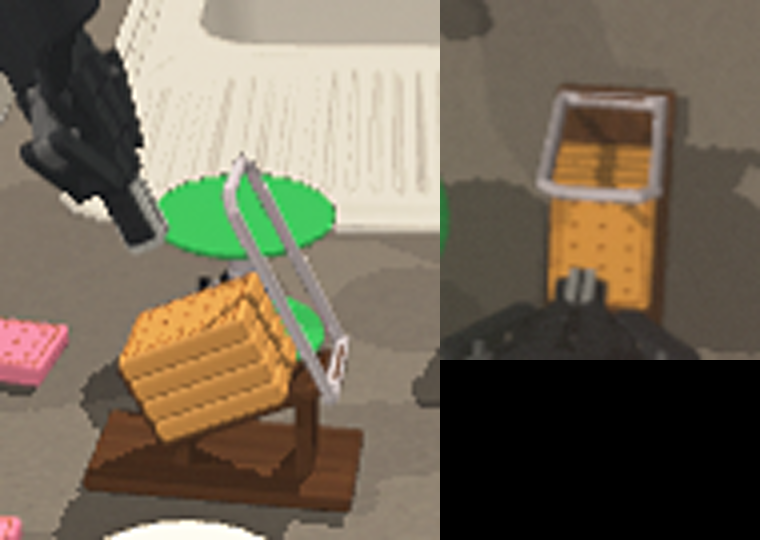

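Shut fingertips show at side (252,211) and top (265,247) raw, in line with the pile and clear of the loop.

Run:
```python
from h2 import *
p=pose()[1];print(proj("side",p),proj("top",p),pose()[0]["time"])
```

```text
[[252.11097182 210.52202271]] [[264.9801443  250.40798393]] 1.8
```

>>> move_arm(
  increments=[-0.013,0.003,0.05,-0.003,-0.006,0.003,1,-0.013,0.003,0.092,-0.003,-0.006,0.003,1,-0.013,0.003,0.092,-0.003,-0.006,0.003,1,-0.013,0.003,0.092,-0.003,-0.006,0.003,1],
)

```text
time: 2.2
position: [527.6, 1.1, 106.4]
eef_rot: [0.165, 0.715, 0.662, 0.153]
wrist_force: [0.3, -0.1, 0.1]
opening: -0.2
```

>>> move_arm(
  increments=[0,0,0.004,0,0,0,1,0,0,0.006,0,0,0,1,0,0,0.008,0,0,0,1],
)

```text
time: 2.5
position: [529.8, -0.1, 104.3]
eef_rot: [0.166, 0.715, 0.661, 0.154]
wrist_force: [-0.2, 0.2, 0.4]
opening: 0.1
```

>>> move_arm(
  increments=[0,0,0.003,0,0,0,1,0,0,0.006,0,0,0,1,0,0,0.006,0,0,0,1],
)

```text
time: 2.8
position: [530.4, -0.4, 101.1]
eef_rot: [0.166, 0.716, 0.661, 0.153]
wrist_force: [0.2, -0.3, 0.2]
opening: 0.1
```

>>> move_arm(
  increments=[0,0,0.003,0,0,0,1,0,0,0.006,0,0,0,1,0,0,0.006,0,0,0,1],
)

```text
time: 3.1
position: [531.4, -0.5, 100.0]
eef_rot: [0.166, 0.716, 0.661, 0.153]
wrist_force: [-18.1, 0.2, 18.8]
opening: -0.2
```

>>> move_arm(
  increments=[0,0,-0.05,0,0,0,-1,0,0,-0.075,0,0,0,-1,0,0,-0.075,0,0,0,-1,0,0,-0.075,0,0,0,-1,0,0,-0.075,0,0,0,-1,0,0,-0.075,0,0,0,-1],
)

```text
time: 3.7
position: [518.1, 0.6, 125.2]
eef_rot: [0.165, 0.716, 0.661, 0.153]
wrist_force: [-0.7, 0.6, 0.2]
opening: 84.6
```

Run:
```python
from h2 import *
o,p,r=pose();print(o["opening"],inc(bedw(38,0,44),tilt(26)))
```

```text
84.58366164440741 [-0.0004, -0.0001, 0.1028, 0.0006, -0.0009, 0.0028]
```

>>> move_arm(
  increments=[0,0,0.05,0,0,0,-1,0,0,0.1,0,0,0,-1,0,0,0.103,0,0,0,-1,0,0,0.103,0,0,0,-1,0,0,0.103,0,0,0,-1,0,0,0.103,0,0,0,1,0,0,0.103,0,0,0,1,0,0,0.103,0,0,0,1,0,0,0.103,0,0,0,1,0,0,0.103,0,0,0,1],
  force=25,
)

```text
time: 4.7
position: [536.9, -0.9, 90.2]
eef_rot: [0.166, 0.716, 0.661, 0.153]
wrist_force: [-4.7, 0.9, 6.5]
opening: 55.4
```

Run:
```python
from h2 import *
o,p,r=pose();print(o["opening"],p,o["wrist_force"],o["moment"])
d=rackw([0,0,X[2]],[0,0,0])[0]
q=yaw.inv().apply(p-[X[0],X[1],0])-B0;print("u,v,n",q@u,q[1],q@nn)
a=grab_frame("side")[150:285,215:325];cv2.imwrite("pics/grip1.png",cv2.resize(a[:,:,::-1],None,fx=4,fy=4,interpolation=2))
```

```text
55.412988310991295 [536.87794735  -0.85570043  90.19233589] [-4.73602324  0.90914802  6.50220559] [ 0.04278046  0.52200166 -0.01102489]
u,v,n 39.64974017927179 0.1849362110109992 45.40643542300508
```

View pics/grip1.png

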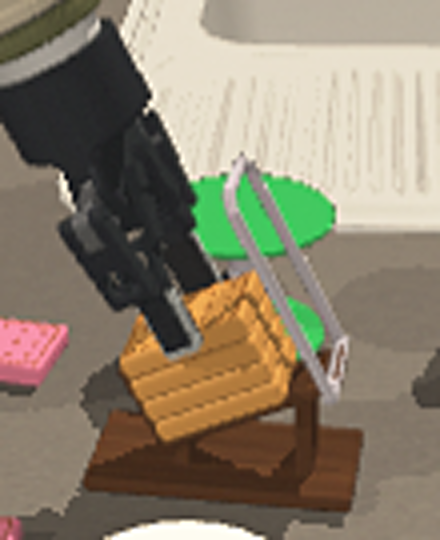

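Grip view: the fingertips end at the seam under the top biscuit, about crop (190,350), and the opening is 55.4. Next I lift square to the bed and check that only one biscuit comes.

>>> move_arm(
  increments=[0,0,-0.01,0,0,0,1,0,0,-0.03,0,0,0,1,0,0,-0.08,0,0,0,1,0,0,-0.16,0,0,0,1,0,0,-0.24,0,0,0,1,0,0,-0.24,0,0,0,1],
)

```text
time: 5.35
position: [495.7, 2.5, 181.2]
eef_rot: [0.169, 0.715, 0.66, 0.156]
wrist_force: [1.2, -0.3, 0.8]
opening: 54.7
```

Run:
```python
from h2 import *
o,p,r=pose();print(o["opening"],p,o["wrist_force"])
G,W=np.load("plates.npy");print(G,W)
print(inc([G[0],G[1],150],tilt(0)))
a=grab_frame("side")[100:285,205:335];cv2.imwrite("pics/lift1.png",cv2.resize(a[:,:,::-1],None,fx=3.2,fy=3.2,interpolation=2))
```

```text
54.72764815315475 [495.7098324    2.47257194 181.22387074] [ 1.16095167 -0.34975486  0.80626466]
[548.86503212 144.62672077  92.14863223] [ 546.96566796 -194.02035334   61.20378444]
[0.3648, 0.0585, 0.1163, 0.9264, 0.0001, 0.0035]
```

View pics/lift1.png

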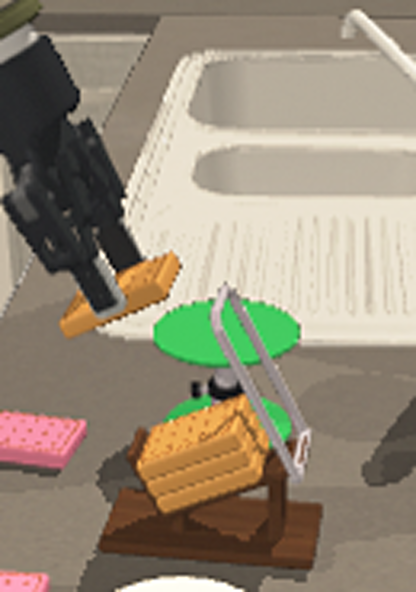

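Only one biscuit came; three stay on the rack, flat. Now sideways to the green stand, clear of the loop first.

>>> move_arm(
  increments=[0.125,0,0,0,0,0,1,0.25,0,0,0.1,0,0,1,0.365,0,0,0.3,0,0,1,0.365,0.03,0.05,0.6,0,0,1,0.365,0.06,0.116,0.926,0,0.0035,1,0.365,0.06,0.116,0.926,0,0.0035,1,0.365,0.06,0.116,0.926,0,0.0035,1,0.365,0.06,0.116,0.926,0,0.0035,1,0.365,0.06,0.116,0.926,0,0.0035,1],
)

```text
time: 6.3
position: [547.1, 144.8, 144.3]
eef_rot: [-0.002, 0.735, 0.678, -0.002]
wrist_force: [-0.1, 0.0, -0.3]
opening: 55.2
```

Run:
```python
from h2 import *
o,p,r=pose();print(o["opening"],p,o["wrist_force"],r.as_matrix()[:,2])
G,W=np.load("plates.npy")
print(inc([G[0]+1,G[1],105],tilt(0)))
a=grab_frame("side")[130:240,205:335];b=grab_frame("top")[190:280,160:270]
w=np.zeros((600,800,3),np.uint8);a=cv2.resize(a[:,:,::-1],None,fx=3,fy=3,interpolation=2);b=cv2.resize(b[:,:,::-1],None,fx=3.6,fy=3.6,interpolation=2)
w[:330,:390]=a;w[:324,395:395+396]=b;cv2.imwrite("pics/ov1.png",w[:330])
```

```text
55.198266584698025 [547.11435934 144.78492523 144.27871954] [-0.11446226  0.01125761 -0.3300187 ] [-6.50895625e-03  6.35609489e-04 -9.99978615e-01]
[0.0002, 0.0075, 0.0981, -0.0131, -0.0002, -0.0002]
```

View pics/ov1.png

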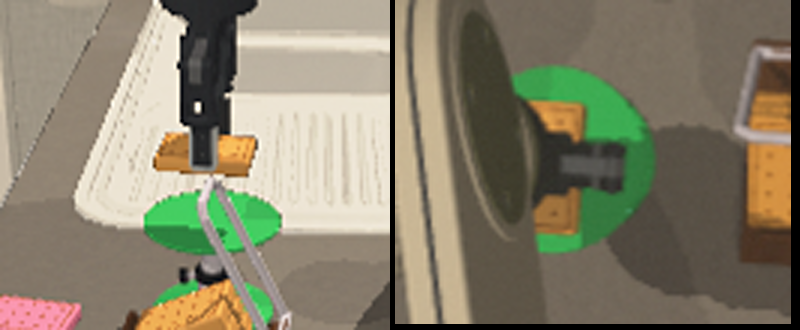

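Biscuit 1 is level over the middle of the green plate (side crop: biscuit (205,155) above plate (212,222)).

>>> move_arm(
  increments=[0,0.006,0.06,-0.013,0,0,1,0,0.006,0.115,-0.013,0,0,1,0,0.006,0.115,-0.013,0,0,1,0,0.006,0.115,-0.013,0,0,1],
)

```text
time: 6.8
position: [549.4, 144.7, 99.1]
eef_rot: [-0.0, 0.735, 0.678, -0.0]
wrist_force: [-0.1, 0.0, -0.3]
opening: 54.9
```

>>> move_arm(
  increments=[0,0,0.004,0,0,0,1,0,0,0.006,0,0,0,1,0,0,0.006,0,0,0,1],
)

```text
time: 7.1
position: [550.5, 144.7, 96.7]
eef_rot: [-0.0, 0.735, 0.678, 0.0]
wrist_force: [0.6, 0.5, -1.2]
opening: 55.2
```

>>> move_arm(
  increments=[0,0,0.004,0,0,0,1,0,0,0.006,0,0,0,1,0,0,0.006,0,0,0,1],
)

```text
time: 7.4
position: [549.7, 144.5, 93.1]
eef_rot: [-0.001, 0.735, 0.678, -0.001]
wrist_force: [-0.6, -0.8, -0.1]
opening: 54.7
```

>>> move_arm(
  increments=[0,0,0.003,0,0,0,1,0,0,0.005,0,0,0,1,0,0,0.005,0,0,0,1],
)

```text
time: 7.7
position: [550.2, 144.6, 92.5]
eef_rot: [-0.0, 0.735, 0.678, -0.0]
wrist_force: [-4.2, -1.0, 8.5]
opening: 55.1
```

>>> move_arm(
  increments=[0,0,-0.001,0,0,0,0.2,0,0,-0.001,0,0,0,-0.5,0,0,-0.001,0,0,0,-1,0,0,-0.001,0,0,0,-1,0,0,-0.001,0,0,0,-1,0,0,-0.001,0,0,0,-1,0,0,-0.05,0,0,0,-1,0,0,-0.16,0,0,0,-1,0,0,-0.24,0,0,0,-1,0,0,-0.24,0,0,0,-1],
)

```text
time: 8.7
position: [553.3, 145.1, 193.8]
eef_rot: [0.002, 0.735, 0.678, 0.004]
wrist_force: [-0.2, 0.8, 0.7]
opening: 85.3
```

Run:
```python
from h2 import *
o,p,r=pose();print(o["opening"],p,o["wrist_force"])
print(inc(bedw(38,0,110),tilt(26)))
a=grab_frame("side")[130:240,205:335];b=grab_frame("top")[190:280,160:270]
w=np.zeros((600,800,3),np.uint8);a=cv2.resize(a[:,:,::-1],None,fx=3,fy=3,interpolation=2);b=cv2.resize(b[:,:,::-1],None,fx=3.6,fy=3.6,interpolation=2)
w[:330,:390]=a;w[:324,395:395+396]=b;cv2.imwrite("pics/pl1.png",w[:330])
```

```text
85.28069165192596 [553.31116897 145.11539252 193.75353411] [-0.22962288  0.77674554  0.6549674 ]
[-0.3678, -0.0868, 0.1139, -0.8908, -0.005, -0.0016]
```

View pics/pl1.png

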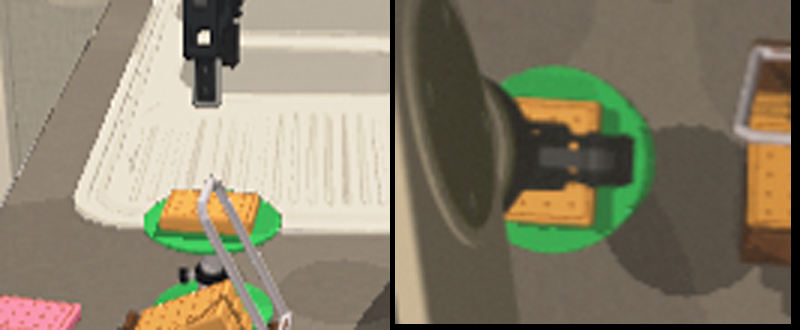

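Biscuit 1 lies flat on the green plate, centred to about 1–2 mm (top crop: biscuit rows 97–225, plate rows 66–252). Back for biscuit 2.

>>> move_arm(
  increments=[-0.1,-0.087,0,-0.28,0,0,-1,-0.2,-0.087,0,-0.56,0,0,-1,-0.3,-0.087,0.04,-0.89,-0.005,0,-1,-0.368,-0.087,0.114,-0.89,-0.005,-0.002,-1,-0.368,-0.087,0.114,-0.89,-0.005,-0.002,-1,-0.368,-0.087,0.114,-0.89,-0.005,-0.002,-1,-0.368,-0.087,0.114,-0.89,-0.005,-0.002,-1,-0.368,-0.087,0.114,-0.89,-0.005,-0.002,-1],
)

```text
time: 9.6
position: [505.8, 1.0, 144.9]
eef_rot: [0.164, 0.716, 0.662, 0.15]
wrist_force: [0.6, 0.8, 1.0]
opening: 85.1
```

```bash
cat > st.py <<'E'
import sys
from h2 import *
# usage: st.py u v n tilt | or x y z W tilt
o,p,r=pose();q=yaw.inv().apply(p-[X[0],X[1],0])-B0
print("t",round(o["time"],2),"op",o["opening"].round(1),"p",p.round(1),"uvn",np.round([q@u,q[1],q@nn],1),"F",o["wrist_force"].round(1))
A=sys.argv[1:]
if A[0]=="bed":print(inc(bedw(*map(float,A[1:4])),tilt(26)))
else:print(inc(list(map(float,A[1:4])),tilt(0)))
E
python3 st.py bed 38 0 31
```

```text
Traceback (most recent call last):
  File "st.py", line 5, in <module>
    print("t",round(o["time"],2),"op",o["opening"].round(1),"p",p.round(1),"uvn",np.round([q@u,q[1],q@nn],1),"F",o["wrist_force"].round(1))
                                      ^^^^^^^^^^^^^^^^^^
AttributeError: 'float' object has no attribute 'round'
```

```bash
sed -i 's/o\["opening"\].round(1)/round(o["opening"],1)/' st.py
python3 st.py bed 38 0 31
```

```text
t 9.6 op 85.1 p [505.8   1.  144.9] uvn [ 35.6  -0.4 108.2] F [0.6 0.8 1. ]
[0.0014, 0.0071, 0.193, -0.0117, 0.0034, 0.0039]
```

>>> move_arm(
  increments=[0,0.004,0.08,-0.006,0.002,0.002,-1,0,0.004,0.16,-0.01,0.003,0.004,-1,0,0.005,0.193,-0.01,0.003,0.004,-1,0,0.005,0.193,-0.01,0.003,0.004,-1,0,0.005,0.193,-0.01,0.003,0.004,-1],
)

```text
time: 10.1
position: [539.6, -1.8, 74.4]
eef_rot: [0.164, 0.717, 0.661, 0.151]
wrist_force: [0.0, 1.5, 0.2]
opening: 85.3
```

```bash
python3 st.py bed 38 0 31
```

```text
t 10.1 op 85.3 p [539.6  -1.8  74.4] uvn [35.2 -0.5 30. ] F [0.  1.5 0.2]
[0.0013, 0.007, -0.0025, -0.0076, 0.0003, 0.0006]
```

>>> move_arm(
  increments=[0.001,0.007,-0.003,-0.007,0,0,-1,0.001,0.007,-0.003,-0.007,0,0,-1,0.001,0.007,-0.003,-0.007,0,0,1,0.001,0.007,-0.003,-0.007,0,0,1,0.001,0.007,-0.003,-0.007,0,0,1,0.001,0.007,-0.003,-0.007,0,0,1,0.001,0.007,-0.003,-0.007,0,0,1],
)

```text
time: 10.8
position: [540.3, -2.1, 75.9]
eef_rot: [0.165, 0.717, 0.66, 0.152]
wrist_force: [-5.0, 0.9, 6.2]
opening: 55.3
```

```bash
python3 st.py bed 38 0 140
```

```text
t 10.8 op 55.3 p [540.3  -2.1  75.9] uvn [36.6 -0.8 31. ] F [-5.   0.9  6.2]
[0.0018, 0.0034, -0.2725, -0.0015, 0.0013, -0.0015]
```

>>> move_arm(
  increments=[0,0,-0.01,0,0,0,1,0,0,-0.04,0,0,0,1,0,0,-0.12,0,0,0,1,0,0,-0.23,0,0,0,1,0,0,-0.272,0,0,0,1,-0.1,0,-0.272,0,0,0,1,-0.22,0,-0.272,0,0,0,1,-0.35,0,-0.272,0,0,0,1],
)

```text
time: 11.6
position: [481.4, -136.3, 174.0]
eef_rot: [0.166, 0.716, 0.661, 0.153]
wrist_force: [0.2, -0.3, -0.1]
opening: 55.2
```

```bash
python3 st.py w 547 -194 130
```

```text
t 11.6 op 55.2 p [ 481.4 -136.3  174. ] uvn [  36.5 -139.3  140.2] F [ 0.2 -0.3 -0.1]
[-0.1308, 0.1088, 0.1759, 0.9092, 0.0012, 0.0041]
```

>>> move_arm(
  increments=[-0.131,0.06,0.08,0.3,0,0.001,1,-0.131,0.106,0.176,0.6,0,0.003,1,-0.131,0.106,0.176,0.909,0,0.004,1,-0.131,0.106,0.176,0.909,0,0.004,1,-0.131,0.106,0.176,0.909,0,0.004,1,-0.131,0.106,0.176,0.909,0,0.004,1,-0.131,0.106,0.176,0.909,0,0.004,1],
)

```text
time: 12.3
position: [545.8, -193.3, 128.0]
eef_rot: [-0.001, 0.736, 0.677, -0.0]
wrist_force: [-0.8, 1.1, -0.2]
opening: 55.2
```

```bash
python3 st.py w 546 -194 69
```

```text
t 12.3 op 55.2 p [ 545.8 -193.3  128. ] uvn [  78.2 -191.    68.7] F [-0.8  1.1 -0.2]
[-0.0017, 0.0008, 0.1475, -0.0031, -0.0013, -0.005]
```

>>> move_arm(
  increments=[-0.002,0.001,0.08,-0.003,0,-0.005,1,-0.002,0.001,0.148,-0.003,0,-0.005,1,-0.002,0.001,0.148,-0.003,0,-0.005,1,-0.002,0.001,0.148,-0.003,0,-0.005,1],
)

```text
time: 12.7
position: [545.6, -194.3, 70.5]
eef_rot: [0.0, 0.735, 0.678, 0.0]
wrist_force: [0.5, -1.0, 0.2]
opening: 55.3
```

>>> move_arm(
  increments=[0,0,0.003,0,0,0,1,0,0,0.005,0,0,0,1,0,0,0.005,0,0,0,1],
)

```text
time: 13.0
position: [546.7, -194.7, 68.3]
eef_rot: [0.001, 0.735, 0.678, 0.0]
wrist_force: [0.9, -1.0, -0.2]
opening: 55.2
```

>>> move_arm(
  increments=[0,0,0.004,0,0,0,1,0,0,0.008,0,0,0,1,0,0,0.008,0,0,0,1],
)

```text
time: 13.3
position: [546.5, -194.6, 65.0]
eef_rot: [0.0, 0.735, 0.678, 0.0]
wrist_force: [-2.4, 0.2, 8.7]
opening: 55.4
```

>>> move_arm(
  increments=[0,0,0.003,0,0,0,1,0,0,0.005,0,0,0,1,0,0,0.005,0,0,0,1],
)

```text
time: 13.6
position: [546.9, -194.7, 64.7]
eef_rot: [0.0, 0.735, 0.678, 0.0]
wrist_force: [-9.3, 4.0, 22.4]
opening: 54.9
```

>>> move_arm(
  increments=[0,0,-0.005,0,0,0,1,0,0,-0.006,0,0,0,1,0,0,-0.006,0,0,0,1],
)

```text
time: 13.9
position: [546.6, -194.6, 64.8]
eef_rot: [0.0, 0.735, 0.678, 0.0]
wrist_force: [0.8, 0.1, 6.1]
opening: 55.1
```

Rests with about 6 N. Release, rise and look.

>>> move_arm(
  increments=[0,0,-0.001,0,0,0,0.2,0,0,-0.001,0,0,0,-0.5,0,0,-0.001,0,0,0,-1,0,0,-0.001,0,0,0,-1,0,0,-0.001,0,0,0,-1,0,0,-0.001,0,0,0,-1,0,0,-0.05,0,0,0,-1,0,0,-0.16,0,0,0,-1,0,0,-0.28,0,0,0,-1,0,0,-0.3,0,0,0,-1],
)

```text
time: 14.9
position: [549.4, -195.9, 191.8]
eef_rot: [0.005, 0.735, 0.678, 0.002]
wrist_force: [0.8, 0.4, -0.2]
opening: 85.7
```

```bash
python3 st.py bed 38 0 110
python3 - <<'E'
from h2 import *
a=grab_frame("side")[190:330,205:335];b=grab_frame("top")[190:280,240:390]
w=np.zeros((600,800,3),np.uint8);a=cv2.resize(a[:,:,::-1],None,fx=2.6,fy=2.6,interpolation=2);b=cv2.resize(b[:,:,::-1],None,fx=3,fy=3,interpolation=2)
w[:a.shape[0],:a.shape[1]]=a;w[:270,345:345+450]=b;cv2.imwrite("pics/pl2.png",w[:370])
E
```

```text
t 14.9 op 85.7 p [ 549.4 -195.9  191.8] uvn [ 109.6 -193.2  124.4] F [ 0.8  0.4 -0.2]
[0.4833, -0.1464, 0.1077, -0.8888, 0.0069, 0.0008]
```

View pics/pl2.png

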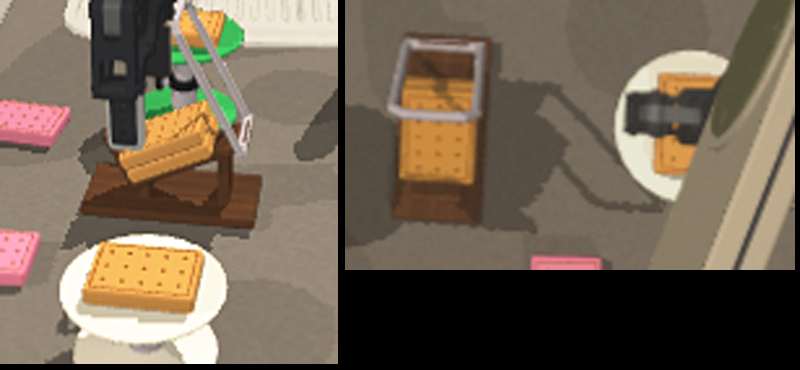

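Biscuit 2 lies flat and central on the white plate (side crop (143,277), plate (143,288)). Two remain on the rack. Back for biscuit 3.

>>> move_arm(
  increments=[0.08,-0.12,0,-0.28,0,0,-1,0.18,-0.146,0,-0.56,0,0,-1,0.29,-0.146,0.04,-0.85,0.006,0,-1,0.4,-0.146,0.108,-0.889,0.007,0,-1,0.483,-0.146,0.108,-0.889,0.007,0,-1,0.483,-0.146,0.108,-0.889,0.007,0,-1,0.483,-0.146,0.108,-0.889,0.007,0,-1,0.483,-0.146,0.108,-0.889,0.007,0,-1],
)

```text
time: 15.8
position: [503.1, 3.0, 140.2]
eef_rot: [0.16, 0.717, 0.662, 0.15]
wrist_force: [-0.7, 0.4, 0.2]
opening: 85.0
```

```bash
python3 st.py bed 38 0 17.5
```

```text
t 15.8 op 85.0 p [503.1   3.  140.2] uvn [ 31.    1.3 105.2] F [-0.7  0.4  0.2]
[-0.004, 0.0199, 0.219, -0.023, -0.0072, 0.0001]
```

>>> move_arm(
  increments=[-0.004,0.019,0.05,-0.02,-0.007,0,-1,-0.004,0.019,0.15,-0.022,-0.007,0,-1,-0.004,0.019,0.218,-0.022,-0.007,0,-1,-0.004,0.019,0.218,-0.022,-0.007,0,-1,-0.004,0.019,0.218,-0.022,-0.007,0,-1],
)

```text
time: 16.3
position: [547.2, -3.3, 65.0]
eef_rot: [0.165, 0.717, 0.66, 0.152]
wrist_force: [0.9, -0.0, 0.1]
opening: 85.1
```

```bash
python3 st.py bed 38 0 17.5
```

```text
t 16.3 op 85.1 p [547.2  -3.3  65. ] uvn [38.  -1.5 18.1] F [ 0.9 -0.   0.1]
[0.0036, -0.0001, 0.0016, -0.0032, 0.0021, -0.006]
```

>>> move_arm(
  increments=[0.002,0,0.001,-0.003,0.002,-0.005,-1,0.002,0,0.001,-0.003,0.002,-0.005,1,0.002,0,0.001,-0.003,0.002,-0.005,1,0.002,0,0.001,-0.003,0.002,-0.005,1,0.002,0,0.001,-0.003,0.002,-0.005,1,0.002,0,0.001,-0.003,0.002,-0.005,1],
)

```text
time: 16.9
position: [548.7, -1.3, 67.1]
eef_rot: [0.167, 0.715, 0.661, 0.154]
wrist_force: [-5.8, -0.6, 9.1]
opening: 55.0
```

```bash
python3 st.py bed 38 0 140
```

```text
t 16.9 op 55.0 p [548.7  -1.3  67.1] uvn [40.1  0.7 19.5] F [-5.8 -0.6  9.1]
[-0.0015, -0.0039, -0.3012, 0.0098, -0.0013, 0.0033]
```

>>> move_arm(
  increments=[0,0,-0.01,0,0,0,1,0,0,-0.04,0,0,0,1,0,0,-0.12,0,0,0,1,0,0,-0.23,0,0,0,1,0,0,-0.3,0,0,0,1,0.08,0,-0.3,0,0,0,1,0.2,0,-0.3,0,0,0,1,0.32,0,-0.3,0,0,0,1],
)

```text
time: 17.7
position: [505.6, 131.5, 174.9]
eef_rot: [0.167, 0.716, 0.66, 0.155]
wrist_force: [1.5, -0.6, -1.2]
opening: 55.2
```

```bash
python3 st.py g 551 144.6 135
```

```text
t 17.7 op 55.2 p [505.6 131.5 174.9] uvn [ 39.2 129.6 139.8] F [ 1.5 -0.6 -1.2]
[0.0417, 0.0547, 0.1383, 0.9196, -0.0023, -0.002]
```

>>> move_arm(
  increments=[0.042,0.03,0.03,0.3,0,0,1,0.042,0.05,0.08,0.6,-0.001,-0.001,1,0.042,0.053,0.138,0.92,-0.002,-0.002,1,0.042,0.053,0.138,0.92,-0.002,-0.002,1,0.042,0.053,0.138,0.92,-0.002,-0.002,1,0.042,0.053,0.138,0.92,-0.002,-0.002,1,0.042,0.053,0.138,0.92,-0.002,-0.002,1],
)

```text
time: 18.4
position: [549.6, 144.1, 133.9]
eef_rot: [-0.0, 0.734, 0.679, -0.0]
wrist_force: [-0.6, 0.2, -0.4]
opening: 55.2
```

```bash
python3 st.py g 550.5 144.6 113
```

```text
t 18.4 op 55.2 p [549.6 144.1 133.9] uvn [ 59.6 145.7  84.3] F [-0.6  0.2 -0.4]
[0.0015, 0.0023, 0.0522, -0.0014, 0.0013, 0.0053]
```

>>> move_arm(
  increments=[0.0015,0.002,0.03,-0.001,0.001,0.005,1,0.0015,0.002,0.052,-0.001,0.001,0.005,1,0.0015,0.002,0.052,-0.001,0.001,0.005,1,0.0015,0.002,0.052,-0.001,0.001,0.005,1],
)

```text
time: 18.8
position: [550.2, 144.4, 111.9]
eef_rot: [-0.001, 0.735, 0.678, -0.001]
wrist_force: [-0.5, -0.9, -0.9]
opening: 54.7
```

>>> move_arm(
  increments=[0,0,0.003,0,0,0,1,0,0,0.004,0,0,0,1,0,0,0.004,0,0,0,1],
)

```text
time: 19.1
position: [550.8, 144.4, 110.8]
eef_rot: [-0.001, 0.735, 0.678, -0.001]
wrist_force: [-0.3, -0.5, 3.5]
opening: 55.2
```

>>> move_arm(
  increments=[0,0,0.002,0,0,0,1,0,0,0.002,0,0,0,1,0,0,0.002,0,0,0,1],
)

```text
time: 19.4
position: [551.0, 144.4, 110.1]
eef_rot: [-0.001, 0.735, 0.678, -0.001]
wrist_force: [0.3, -0.4, 4.6]
opening: 55.0
```

>>> move_arm(
  increments=[0,0,0.002,0,0,0,1,0,0,0.003,0,0,0,1,0,0,0.003,0,0,0,1],
)

```text
time: 19.7
position: [551.4, 144.4, 109.1]
eef_rot: [-0.0, 0.735, 0.678, -0.001]
wrist_force: [1.4, 0.2, 5.6]
opening: 54.9
```

```bash
python3 -c "
from h2 import *
o,p,r=pose();print(p,o['wrist_force'],o['moment'])
a=grab_frame('side')[150:230,225:325];cv2.imwrite('pics/s3.png',cv2.resize(a[:,:,::-1],None,fx=6,fy=6,interpolation=2))"
```

```text
[551.44306489 144.40922638 109.11435623] [1.39216977 0.2168478  5.63427632] [-0.00202464 -0.10217305  0.03879045]
```

View pics/s3.png

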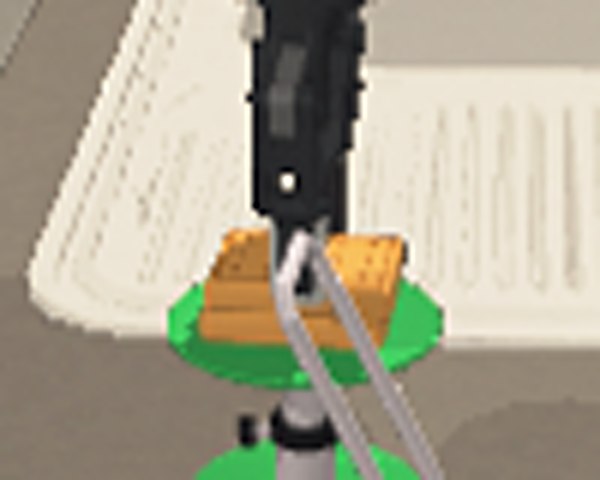

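Biscuit 3 sits flat on biscuit 1, but about 1 px, or 2.5 mm, too far right (+x): left edges at 207 against 200. I raise it slightly, shift it back and set it down again.

>>> move_arm(
  increments=[0,0,-0.006,0,0,0,1,0,-0.003,-0.012,0,0,0,1,0,-0.007,-0.012,0,0,0,1,0,-0.007,-0.012,0,0,0,1,0,-0.007,-0.006,0,0,0,1,0,-0.007,-0.003,0,0,0,1,0,-0.007,-0.001,0,0,0,1,0,-0.007,-0.001,0,0,0,1],
)

```text
time: 20.55
position: [547.9, 144.6, 109.1]
eef_rot: [-0.001, 0.735, 0.678, -0.001]
wrist_force: [-0.7, -1.0, 3.9]
opening: 55.2
```

Run:
```python
from h2 import *
o,p,r=pose();print(p,o['wrist_force'],o['moment'])
a=grab_frame('side').astype(int)
m=(a[...,0]>a[...,1]+30)&(a[...,1]>a[...,2]+30)&(a[...,0]>110)
for y in range(186,210):
    c=np.where(m[y,250:300])[0]+250
    print(y,c.min() if len(c) else None,c.max() if len(c) else None)
```

```text
[547.94577923 144.60809313 109.14301687] [-0.72211646 -1.04935498  3.92866501] [-0.05635218  0.39730669  0.02380975]
186 None None
187 None None
188 262 267
189 261 288
190 261 290
191 260 290
192 260 290
193 260 290
194 259 290
195 259 290
196 258 290
197 258 290
198 258 290
199 258 290
200 258 290
201 259 289
202 259 289
203 258 289
204 258 288
205 259 288
206 260 288
207 277 287
208 None None
209 None None
```

>>> move_arm(
  increments=[0,0,0.002,0,0,0,1,0,0,0.003,0,0,0,1,0,0,0.003,0,0,0,1],
)

```text
time: 20.9
position: [548.1, 144.6, 108.9]
eef_rot: [-0.001, 0.735, 0.678, -0.001]
wrist_force: [-5.3, -1.3, 12.0]
opening: 55.1
```

Firm rest at about 12 N. Release and rise.

>>> move_arm(
  increments=[0,0,-0.002,0,0,0,1,0,0,-0.002,0,0,0,0.2,0,0,-0.002,0,0,0,-0.5,0,0,-0.002,0,0,0,-1,0,0,-0.002,0,0,0,-1,0,0,-0.002,0,0,0,-1,0,0,-0.002,0,0,0,-1,0,0,-0.05,0,0,0,-1,0,0,-0.14,0,0,0,-1,0,0,-0.21,0,0,0,-1,0,0,-0.21,0,0,0,-1],
)

```text
time: 22.0
position: [551.0, 145.1, 197.2]
eef_rot: [0.001, 0.735, 0.678, 0.002]
wrist_force: [0.6, 0.3, 0.6]
opening: 85.4
```

```bash
python3 st.py bed 40 0 110
python3 - <<'E'
from h2 import *
a=grab_frame('side').astype(int)
m=(a[...,0]>a[...,1]+30)&(a[...,1]>a[...,2]+30)&(a[...,0]>110)
for y in range(184,210,2):
    c=np.where(m[y,250:300])[0]+250
    print(y,c.min() if len(c) else None,c.max() if len(c) else None)
E
```

```text
t 22.0 op 85.4 p [551.  145.1 197.2] uvn [ 88.6 146.8 140.6] F [0.6 0.3 0.6]
[-0.3673, -0.0762, 0.1209, -0.8974, -0.0031, -0.0011]
184 None None
186 None None
188 262 273
190 261 290
192 260 290
194 259 290
196 258 290
198 258 290
200 258 290
202 259 289
204 258 288
206 260 288
208 None None
```

>>> move_arm(
  increments=[-0.1,-0.076,0,-0.28,0,0,-1,-0.2,-0.076,0,-0.56,0,0,-1,-0.3,-0.076,0.04,-0.89,-0.003,0,-1,-0.367,-0.076,0.12,-0.897,-0.003,-0.001,-1,-0.367,-0.076,0.12,-0.897,-0.003,-0.001,-1,-0.367,-0.076,0.12,-0.897,-0.003,-0.001,-1,-0.367,-0.076,0.12,-0.897,-0.003,-0.001,-1,-0.367,-0.076,0.12,-0.897,-0.003,-0.001,-1],
)

```text
time: 22.85
position: [508.4, 1.1, 147.3]
eef_rot: [0.165, 0.716, 0.661, 0.151]
wrist_force: [1.3, -0.1, 0.9]
opening: 85.3
```

```bash
python3 st.py bed 38 0 2
```

```text
t 22.85 op 85.3 p [508.4   1.1 147.3] uvn [ 39.1  -0.2 109.3] F [ 1.3 -0.1  0.9]
[0.0008, -0.0018, 0.2682, -0.0072, 0.0029, 0.0033]
```

>>> move_arm(
  increments=[0.001,-0.002,0.1,-0.007,0.003,0.003,-1,0.001,-0.002,0.2,-0.007,0.003,0.003,-1,0.001,-0.002,0.267,-0.007,0.003,0.003,-1,0.001,-0.002,0.267,-0.007,0.003,0.003,-1,0.001,-0.002,0.267,-0.007,0.003,0.003,-1],
)

```text
time: 23.35
position: [552.2, -2.1, 48.2]
eef_rot: [0.164, 0.717, 0.661, 0.151]
wrist_force: [0.2, -0.1, 0.3]
opening: 85.2
```

```bash
python3 st.py bed 37.5 0 2
```

```text
t 23.35 op 85.2 p [552.2  -2.1  48.2] uvn [35.1  0.2  0.9] F [ 0.2 -0.1  0.3]
[-0.0004, 0.006, -0.0027, -0.0094, -0.0004, 0.0007]
```

>>> move_arm(
  increments=[0,0.005,-0.002,-0.009,0,0,-1,0,0.005,-0.002,-0.009,0,0,-1,0,0.005,-0.002,-0.009,0,0,1,0,0.005,-0.002,-0.009,0,0,1,0,0.005,-0.002,-0.009,0,0,1,0,0.005,-0.002,-0.009,0,0,1,0,0.005,-0.002,-0.009,0,0,1],
)

```text
time: 24.05
position: [552.8, -2.8, 49.8]
eef_rot: [0.166, 0.716, 0.66, 0.153]
wrist_force: [-7.2, 0.4, 8.8]
opening: 55.1
```

```bash
python3 st.py bed 38 0 140
```

```text
t 24.05 op 55.1 p [552.8  -2.8  49.8] uvn [36.4 -0.5  2.1] F [-7.2  0.4  8.8]
[0.0012, 0.0044, -0.3448, 0.0017, 0.0008, -0.0012]
```

>>> move_arm(
  increments=[0,0,-0.01,0,0,0,1,0,0,-0.04,0,0,0,1,0,0,-0.14,0,0,0,1,0,0,-0.25,0,0,0,1,0,0,-0.345,0,0,0,1,0,0,-0.345,0,0,0,1,-0.1,0,-0.345,0,0,0,1,-0.22,0,-0.345,0,0,0,1,-0.35,0,-0.345,0,0,0,1],
)

```text
time: 24.95
position: [480.5, -135.9, 172.6]
eef_rot: [0.165, 0.716, 0.661, 0.153]
wrist_force: [1.8, 0.1, -0.7]
opening: 55.6
```

```bash
python3 st.py w 546.8 -194.6 110
```

```text
t 24.95 op 55.6 p [ 480.5 -135.9  172.6] uvn [  35.1 -138.9  139.4] F [ 1.8  0.1 -0.7]
[-0.1332, 0.0902, 0.2183, 0.9086, -0.0004, 0.0039]
```

>>> move_arm(
  increments=[-0.133,0.05,0.06,0.3,0,0.001,1,-0.133,0.09,0.14,0.6,0,0.003,1,-0.133,0.09,0.218,0.909,0,0.004,1,-0.133,0.09,0.218,0.909,0,0.004,1,-0.133,0.09,0.218,0.909,0,0.004,1,-0.133,0.09,0.218,0.909,0,0.004,1,-0.133,0.09,0.218,0.909,0,0.004,1],
)

```text
time: 25.65
position: [546.5, -193.8, 109.0]
eef_rot: [-0.001, 0.736, 0.677, -0.0]
wrist_force: [-1.3, 0.1, -0.6]
opening: 55.3
```

```bash
python3 st.py w 546.8 -194.6 83
```

```text
t 25.65 op 55.3 p [ 546.5 -193.8  109. ] uvn [  70.5 -191.3   51.3] F [-1.3  0.1 -0.6]
[-0.0021, 0.0011, 0.065, -0.0034, -0.0027, -0.0044]
```

>>> move_arm(
  increments=[-0.002,0.001,0.035,-0.003,-0.003,-0.004,1,-0.002,0.001,0.065,-0.003,-0.003,-0.004,1,-0.002,0.001,0.065,-0.003,-0.003,-0.004,1,-0.002,0.001,0.065,-0.003,-0.003,-0.004,1],
)

```text
time: 26.05
position: [546.5, -194.9, 84.2]
eef_rot: [0.0, 0.735, 0.678, -0.0]
wrist_force: [0.3, -0.4, 0.4]
opening: 55.2
```

>>> move_arm(
  increments=[0,0,0.003,0,0,0,1,0,0,0.005,0,0,0,1,0,0,0.005,0,0,0,1],
)

```text
time: 26.35
position: [547.3, -195.1, 82.5]
eef_rot: [0.001, 0.735, 0.678, -0.0]
wrist_force: [-0.2, -0.2, 0.8]
opening: 55.1
```

>>> move_arm(
  increments=[0,0,0.003,0,0,0,1,0,0,0.004,0,0,0,1,0,0,0.004,0,0,0,1],
)

```text
time: 26.65
position: [547.8, -195.2, 81.4]
eef_rot: [0.001, 0.735, 0.678, 0.0]
wrist_force: [-0.0, 0.5, 4.5]
opening: 55.1
```

```bash
cat > ed.py <<'E'
from h2 import *
o,p,r=pose();print(p,o['wrist_force'],o['moment'])
a=grab_frame('side').astype(int)
m=(a[...,0]>a[...,1]+30)&(a[...,1]>a[...,2]+30)&(a[...,0]>110)
for y in range(276,314,2):
    c=np.where(m[y,225:300])[0]+225
    print(y,c.min() if len(c) else None,c.max() if len(c) else None)
E
python3 ed.py
```

```text
[ 547.7638324  -195.16171455   81.37564278] [-1.44776438e-03  4.77209396e-01  4.45130485e+00] [0.11969234 0.28986457 0.00761901]
276 None None
278 264 284
280 244 284
282 243 284
284 242 284
286 241 284
288 241 283
290 240 283
292 239 283
294 238 282
296 238 282
298 238 281
300 237 281
302 237 280
304 237 280
306 237 279
308 254 279
310 274 277
312 None None
```

```bash
python3 -c "
from h2 import *
a=grab_frame('side')[255:325,215:315];cv2.imwrite('pics/s4.png',cv2.resize(a[:,:,::-1],None,fx=8,fy=8,interpolation=2))"
```

```text
(no output)
```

View pics/s4.png

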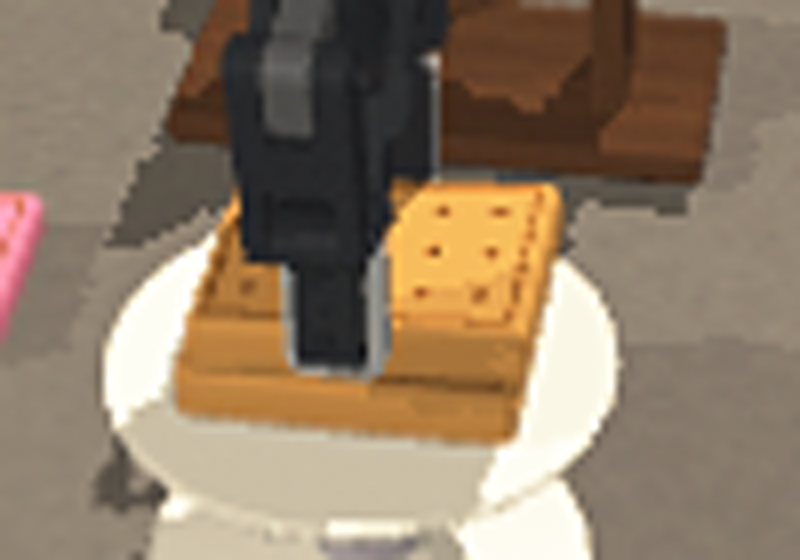

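Biscuit 4 touches at its left end, with its right end about 1 mm high, and lies about 2.5 mm too far +x (left edges 187 against 177, right 533 against 520). I raise it slightly, shift it back with a small pitch, and set it down again.

>>> move_arm(
  increments=[0,0,-0.006,0,0,0,1,0,-0.003,-0.01,0.02,0,0,1,0,-0.006,-0.01,0.03,0,0,1,0,-0.006,-0.01,0.03,0,0,1,0,-0.006,-0.005,0.03,0,0,1,0,-0.006,-0.001,0.03,0,0,1,0,-0.006,0.001,0.03,0,0,1,0,-0.006,0.001,0.03,0,0,1],
)

```text
time: 27.55
position: [545.0, -194.8, 80.6]
eef_rot: [-0.005, 0.735, 0.678, -0.005]
wrist_force: [-0.5, 1.0, 4.9]
opening: 55.0
```

```bash
python3 ed.py
```

```text
[ 544.99143056 -194.83367363   80.61453382] [-0.4515475   1.03402809  4.929558  ] [ 0.16916528  0.36060332 -0.02397251]
276 None None
278 243 281
280 242 283
282 241 283
284 241 283
286 240 282
288 239 283
290 238 283
292 238 282
294 237 282
296 237 282
298 237 281
300 237 281
302 237 280
304 237 280
306 237 279
308 254 279
310 274 277
312 None None
```

>>> move_arm(
  increments=[0,0,0.001,0,0,0,1,0,0,0.003,0,0,0,1,0,0,0.003,0,0,0,1],
)

```text
time: 27.9
position: [545.4, -194.9, 79.7]
eef_rot: [-0.004, 0.735, 0.678, -0.005]
wrist_force: [0.1, 1.9, 5.9]
opening: 55.4
```

>>> move_arm(
  increments=[0,0,0.001,0,0,0,1,0,0,0.003,0,0,0,1,0,0,0.003,0,0,0,1],
)

```text
time: 28.2
position: [545.7, -195.0, 78.8]
eef_rot: [-0.004, 0.735, 0.678, -0.005]
wrist_force: [1.4, 0.7, 6.1]
opening: 55.1
```

>>> move_arm(
  increments=[0,0,0.001,0,0,0,1,0,0,0.002,0,0,0,1,0,0,0.002,0,0,0,1],
)

```text
time: 28.5
position: [545.9, -195.0, 78.6]
eef_rot: [-0.004, 0.735, 0.678, -0.005]
wrist_force: [-1.2, 2.7, 10.8]
opening: 54.8
```

```bash
python3 ed.py
```

```text
[ 545.88023552 -194.95269913   78.63119988] [-1.2255311   2.74392688 10.84807542] [ 0.4204432   0.35057824 -0.01816981]
276 None None
278 243 243
280 242 282
282 242 283
284 241 283
286 240 283
288 239 283
290 239 283
292 238 282
294 237 282
296 237 282
298 237 281
300 237 281
302 237 280
304 237 280
306 237 279
308 254 279
310 274 277
312 None None
```

Flat (force now rising firmly to 11 N) and aligned within a pixel. Release and rise.

>>> move_arm(
  increments=[0,0,-0.002,0,0,0,1,0,0,-0.002,0,0,0,0.2,0,0,-0.002,0,0,0,-0.5,0,0,-0.002,0,0,0,-1,0,0,-0.002,0,0,0,-1,0,0,-0.002,0,0,0,-1,0,0,-0.002,0,0,0,-1,0,0,-0.05,0,0,0,-1,0,0,-0.14,0,0,0,-1,0,0,-0.26,0,0,0,-1,0,0,-0.38,0,0,0,-1,0,0,-0.38,0,0,0,-1],
)

```text
time: 29.75
position: [550.7, -196.5, 238.2]
eef_rot: [0.001, 0.735, 0.678, -0.003]
wrist_force: [0.6, 0.5, 1.9]
opening: 85.7
```

>>> move_arm(
  increments=[0.1,-0.12,0,0,0,0,-1,0.2,-0.24,0,0,0,0,-1,0.3,-0.36,0,0,0,0,-1,0.4,-0.4,0,0,0,0,-1,0.48,-0.4,0,0,0,0,-1,0.48,-0.4,0,0,0,0,-1,0.48,-0.4,0,0,0,0,-1],
)

```text
time: 30.45
position: [403.0, 10.8, 231.3]
eef_rot: [-0.005, 0.734, 0.679, -0.005]
wrist_force: [0.6, 0.5, -0.5]
opening: 85.3
```

```bash
python3 ed.py
python3 - <<'E'
from h2 import *
a=grab_frame('top');cv2.imwrite("pics/fin.png",a[:,:,::-1]);s=grab_frame('side');cv2.imwrite("pics/fins.png",s[:,:,::-1])
b=a.astype(int);m=((b[...,0]>b[...,1]+30)&(b[...,1]>b[...,2]+30)&(b[...,0]>130)).astype(np.uint8)
for col,w in(("g",(170,200,240,265)),("w",(320,200,390,265))):
    x0,y0,x1,y1=w;c=cv2.findContours(m[y0:y1,x0:x1],cv2.RETR_EXTERNAL,cv2.CHAIN_APPROX_NONE)[0];k=max(c,key=len)+[x0,y0]
    r=cv2.minAreaRect(k);print(col,r)
G,W=np.load("plates.npy")
for P,z in((G,90+28),(W,63+28)):print(proj("top",[P[0],P[1],z]),z)
E
```

```text
[403.04717792  10.78781141 231.25908934] [ 0.57206318  0.50109687 -0.53831808] [0.01142601 0.01461952 0.01700548]
276 None None
278 243 263
280 242 282
282 242 283
284 241 283
286 240 283
288 239 283
290 239 283
292 238 282
294 238 282
296 237 282
298 237 281
300 237 281
302 237 280
304 237 280
306 237 279
308 254 279
310 274 277
312 None None
g ((201.76649475097656, 234.76904296875), (25.292701721191406, 34.91105651855469), 4.085616588592529)
w ((356.4088134765625, 230.73204040527344), (26.542211532592773, 34.63627243041992), 3.012787342071533)
[[201.40165697 233.48906005]] 118
[[357.19140417 231.30465218]] 91
```

```bash
python3 -c "
from plant import env
print(env.sign_off())"
```

```text
the job is handed in; nothing more can be done
None
```

All four biscuits are dealt in the order asked: green, white, green, white. Each stand has two, stacked flat, and I handed the job in at about 30.6 s. The hand-in gives no verdict.

- **Heights:** I felt the plates with the biscuits in hand. The green plate is at about 90 mm and the white at about 63 mm. Set-down forces were mostly 5–12 N. The first white touchdown reached about 24 N, so I backed off to about 6 N before letting go. Feeling the top of the pile with the shut fingers at the start reached about 26 N.
- **Corrections:** Both upper biscuits first touched down about 2.5 mm too far from the robot, and biscuit 4 was slightly tipped. I raised each a little, shifted it, lowered it again and then let go.
- **Last checks:** In the side picture the edges of each stack line up to about 1 px (2–3 mm). In the top picture the upper biscuits are within about 1.3 px (3 mm) of the plate centres. The gripper is open and clear of everything. These were checked by image code only, since I had already used all 12 picture views. I did not check the shaker, tin, jar or pink look-alikes again at the end, but the arm never went near them.
- **Disagreement:** The first camera estimate of the green plate was 92 mm, above its 90 mm limit. The side camera seemed off by about 1 px, so I went by touch.

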